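# Slide a test tile off the scale pan and rack it

## Task

The test tiles on the scale are weighed: move the blue one to the drying rack. It lies too close to its neighbours and the pan's rim for fingers, so press on it, slide it straight out over the pan's open front lip until about a third of it overhangs, then pinch it by its long sides, lift it off, and lay it flat and square on the slats in the middle, between the two square tiles, pushed fully home against the back rail. The scale and the tile are delicate: never press on the pan with more than about 1 kg or push the tile on the rack with more than about 2 kg, do not drop it, and leave everything else in its place.

Things in the scene. Friction and masses are not known exactly. Their poses are not given: they have to be found in the camera images.
- blue_tile: Plain blue fired test tile, rigid, brittle: 140 long (x), 54 wide (y), 6 mm thick, about 85 to 140 g. Origin: centre of its underside, z up. Starts flat in the left, middle or right place of three on the scale's pan, length square to the pan's open front lip, near end about 10 mm inside the lip, only 3 to 5 mm from its neighbours and the rim. Finger pads grip it better than the metal pan does.
- scale: Dial platform scale on the left or right of the table, turned up to 0.3 rad; body fixed. Origin: on the table under it; x away from the robot (dial faces -x). On top its metal tray pan: floor top at z = 120 mm, x = -85 (open front lip) to 70 mm, y = +-88 mm; rim 13 mm high at the back and both sides, none in front. Free space in front of the lip; the body below starts at x = -59 mm.
- pan (a joint): How far the scale's sprung pan has sunk, in m: 0 with about the three tiles on it, more when pressed, less as they are taken off. Its spring is soft (under 1 N per mm): the pan gives way under a press, several mm before a finger gets a useful grip on a tile.
- pan_lip (a point): Middle of the pan's open front lip, on the top of the pan's floor (x = -85 mm, y = 0 of the scale); rises and sinks with the pan. Axes as the scale's.
- drying_rack: Fixed slatted wooden drying rack on the other side, 266 wide (y). Origin: on the table below the middle of the empty place; x away from the robot, y left. Three slats along y, 10 wide, tops at z = 60 mm, centred at x = 56, 19, -18 mm; open in front of them but for side rails at y = +-117 to 133 mm (top z = 52 mm, to x = -75 mm). A tile pushed home has its centre at x = 0, y = 0.
- rack_stop (a point): Point at the middle of the rack's back rail, on its face towards the robot (x = 70 mm, y = 0 in the rack's frame), at slat-top height (z = 60 mm). The rail runs along y and its top is at z = 78 mm; the tile's far end butts against this face. Axes as the rack's.
- tile_a: Terracotta test tile with a white band, in the pan beside the blue one, 140 x 54 x 6 mm, origin at the centre of its underside, x along its length; to be left there.
- tile_b: White test tile with a yellow band, in the pan, 140 x 54 x 6 mm, origin at the centre of its underside, x along its length; to be left there.
- square_tile_a: Terracotta square tile 60 x 60 x 7 mm on the rack by the back rail, about 75 mm to the left of the empty place (centre to centre). Origin at the centre of its underside; to be left alone.
- square_tile_b: White square tile 60 x 60 x 7 mm on the rack by the back rail, about 75 mm to the right of the empty place. Origin at the centre of its underside; to be left alone.
- purple_can: Loose purple tin, diameter 56 mm, 115 mm high, on the left of the table, origin at the centre of its foot; to be left alone.
- glaze_pot: Loose white glaze pot with a green cap, diameter 60 mm, 80 mm high, on the right of the table, origin at the centre of its foot; to be left alone.

How it is judged (in metres and radians):
On the way, in this order (a step that is already met when the one before it is completed fails the run):
1. the blue tile lies flat on the pan with at least 25 mm (and less than half) of it over the front lip (x of blue_tile in the frame of scale between -0.085 and -0.04 m and angle between blue_tile's own z axis and vertical below 0.08 rad and contact force between blue_tile and scale above 0.1 N), for 0.2 s.
2. the blue tile is lifted at least 25 mm clear of the pan (z of blue_tile in the frame of scale above 0.145 m and contact force between blue_tile and scale below 0.05 N), for 0.2 s.
At the end, for the whole second after the job is handed in: The blue tile lies flat on the rack's slats (tilt under 0.05 rad), let go and at rest, its far end within 3 mm of the back rail, within 12 mm of the middle of the empty place, square to the rail within 0.08 rad (x of blue_tile in the frame of drying_rack between -0.003 and 0.003 m and y of blue_tile in the frame of drying_rack between -0.012 and 0.012 m and z of blue_tile in the frame of drying_rack between 0.056 and 0.064 m and angle between blue_tile's own z axis and vertical below 0.05 rad and angle between the x axis of blue_tile and the x axis of drying_rack, either way round below 0.08 rad and contact force between blue_tile and drying_rack above 0.2 N and linear speed of blue_tile below 0.01 m/s); the robot touches nothing.
It fails at once if the scale's pan is pressed more than 17 mm down (about 1.2 kg) (value of joint pan above 0.017 m).
It fails at once if the blue tile is pressed or pushed on the rack with more than 20 N (contact force between blue_tile and drying_rack above 20 N).
It fails at once if the blue tile drops below the rack's slats towards the table (height (world z) of blue_tile below 0.045 m).
It fails at once if another tile on the pan is shifted by more than about 15 mm (x of any of tile_a, tile_b in the frame of scale below -0.02 m or x of any of tile_a, tile_b in the frame of scale above 0.01 m or distance of any of tile_a, tile_b from where it was at the start of the episode above 0.025 m).
It fails at once if a square tile, the tin or the glaze pot is moved by more than 10 mm (distance of any of square_tile_a, square_tile_b, purple_can, glaze_pot from where it was at the start of the episode above 0.01 m).
It also fails if it takes over 64 s, if anything falls off the work surface, if the arm or the gripper's body presses on something with over 40 N, if the wrist force passes 120 N, or if a joint passes its speed limit or range.

## Robot

A 6-joint arm with a two-finger parallel gripper is mounted at the origin on the work surface. World frame = base frame: x ahead of the robot, y to its left, z up, the work surface at z = 0. Lengths are in mm, angles in rad, forces in N, time in s.
With the tool pointing down it reaches from about 350 to 775 mm from the base axis. Payload 7.3 kg.
Tool frame: the origin (TCP) lies on the centre line of the jaws, within the pads' length; the fingertips stand bot.tip_reach ahead of it and the grasp point (between the pads) lies 6 mm ahead of it (bot.tip_reach is the distance from the TCP to the fingertips, in mm); z points along the fingers, y is the direction in which the jaws open and shut (so a half turn about z gives the same grasp; the last joint's range is limited). The gripper opens to 92 mm and grips with 3 to 60 N. Pads are 19 mm wide; open, the fingers measure 130 mm over their backs; the gripper's body (75 mm by 190 mm) begins 47 mm behind the grasp point.
Start: joints at [1.144, 0.342, 1.524, -0, 1.275, -0.146], TCP at [145.474, 504.46, 251.741] pointing down, gripper open.
Joint ranges: [-2.53, 2.53], [-0.77, 2.02], [0.04, 2.7], [-1, 4.14], [0.28, 2.66], [-3.11, 3.11]. Speed limits (rad/s): [2.57, 2.57, 3.14, 3.14, 3.14, 3.14].

## Interface

Orientations are given as [roll, pitch, yaw] about the fixed x, y, z axes, in that order (R = Rz(yaw) Ry(pitch) Rx(roll)).
In Python, from plant import bot gives the robot as it stands.
- The arm moves only by the tool step_arm, never from a script. Its argument "deltas" is a list of rows, each a list of 6 numbers: the shift along the tool's x, y, z in mm, then the turn, a rotation vector about the tool's x, y, z in rad. A call has 1 to 5 rows; each row is the pose to reach, as a shift and turn from the pose commanded when the call began, along the tool's axes at that moment; what a row does not reach only later rows make up. A row lasts 1/12 s, in which the tool goes at most 41.7 mm and 7.16 degrees, less where a joint would pass 70% of its speed; a pose out of reach is approached as far as the arm can. A call with a gripper value outside its range is refused whole. "fingers" is the finger opening in mm, from 0 to 91.8, set as the call begins (left out, the last holds). The fingers move at their own pace and stop on an object; the grip force is fixed at half the most. Time passes only in rows, so rows that repeat a pose let the fingers close. It gives the time, the measured TCP pose, the force and the opening at its end, in the units of the state.
- bot.get_obs(): the state, without advancing time (a new reading comes with each control period).
- bot.capture(name): name is "side" or "top"; returns a dict with "color" (420x560x3 uint8, red, green, blue), "fx", "fy", "cx", "cy" (pixels), "R" (3x3) and "t" (3): a world point X has camera coordinates R X + t. Camera axes: x right, y down, z forward; pixel columns grow to the right and rows downward; lengths in mm; the calibration is good to about 2 mm. A picture is of the moment at which its call begins. There is no depth.
- bot.close_job(): hands the job in, once; it reports no verdict.
Trained networks look in a picture, given as the dict that the camera call returned (one of the last four; its "shot" number tells which), for a name from the list of things; names that differ only in an ending like _2 or _b are one class to them, and where a whole thing is asked for, a point or a joint stands for the part that bears it (a point fixed in the world has none). Each returns a list of dicts, best first, with "p" (0 to 1); they miss things now and then, are a little off and sometimes report something else, mostly with a low value. They report only what shows in the picture. A call takes as long as a camera call.
- bot.boxes_of(query, picture): "rect" ([centre column, centre row, width, height] in pixels, round what is visible of it).
The state is a dict: "time": time; "joint_positions": joint angles; "dq": joint speeds; "tau": joint torques, N m; "tool_pos": TCP position; "tcp_rot": TCP orientation; "contact_force": force on the tool from outside, world axes, zero at the start; "moment": the same for the moment, N m; "grip_width": finger opening in mm.
Only numpy, scipy, OpenCV 4.12 (cv2) and the standard library are available. Lean on these libraries where they do the work, as an engineer would, in place of code of your own. Each camera call takes 0.05 s, during which the arm holds its last target. There are 200 camera calls.

## Working session

There is one attempt and no reset: what is moved stays moved. The work goes in short steps, Python scripts to look and compute and a tool call to move; the robot and the scene stay as the last step left them, time stands still between calls to the robot, and variables do not carry over. Pictures are saved under pics/ and viewed, about 8 in all and at most 12, crops included, and the job is handed in when it is done.

Besides the shell and the picture viewer there is one more tool, called as a command line: name --pt "numbers of a row" for each row, then --argument value for the rest. step_arm: Moves the arm, as the interface text tells. Its arguments: {"type":"object","properties":{"deltas":{"type":"array"},"fingers":{"type":"number"}},"required":["deltas"]}

```bash
ls; mkdir -p pics; python3 - <<'E'
from plant import bot
import cv2, numpy as np
o=bot.get_obs(); print(o, bot.tip_reach)
for n in("side","top"):
    c=bot.capture(n); cv2.imwrite(f"pics/{n}0.png",c["color"][:,:,::-1]); print(n,c["fx"],c["fy"],c["cx"],c["cy"],c["R"],c["t"])
    np.savez(f"{n}.npz",**{k:c[k] for k in("color","fx","fy","cx","cy","R","t")})
    for q in("blue_tile","scale","drying_rack"): print(q,bot.boxes_of(q,c)[:2])
E
```

```text
pics
{'time': 0.0, 'joint_positions': array([ 1.14402808e+00,  3.42730180e-01,  1.52501624e+00, -5.20929344e-06,
        1.27541903e+00, -1.46004294e-01]), 'dq': array([ 3.12882101e-03,  4.71501038e-04, -7.75810576e-04, -1.42467659e-03,
       -4.76269696e-04,  8.29028776e-06]), 'tau': array([-4.55411719e-04, -4.31239843e+01, -2.44222444e+01,  7.18205888e-02,
        5.58702531e-02, -1.42366421e-04]), 'tool_pos': array([145.29747257, 504.10330477, 251.04134563]), 'tcp_rot': array([-3.14003587e+00, -2.23891382e-04,  2.86083005e+00]), 'contact_force': array([ 0.2575775 , -0.37715451,  0.29527615]), 'moment': array([0.0354346 , 0.0771909 , 0.02265054]), 'grip_width': 91.75067201463754} 25.0
side 440.6942704401187 440.6942704401187 279.82714903729953 208.8871068988339 [[-0.99798636 -0.06335585 -0.00304217]
 [-0.04054662  0.67410713 -0.73751986]
 [ 0.04877694 -0.73591142 -0.67531859]] [ 578.45408743  100.07197873 1330.16083345]
blue_tile [{'rect': [284.1, 161.4, 41.6, 13.4], 'p': 0.82}]
scale [{'rect': [282.4, 173.6, 50.3, 64.7], 'p': 0.71}, {'rect': [265.1, 270.9, 91.3, 100.4], 'p': 0.22}]
drying_rack [{'rect': [263.9, 269.8, 90.7, 99.0], 'p': 0.93}]
top 473.4600826032909 473.4600826032909 272.22915391552095 207.31104950849274 [[-0.02904702 -0.99957658 -0.00171254]
 [-0.98321877  0.02888028 -0.18012991]
 [ 0.1801031  -0.00354843 -0.98364134]] [  50.21034825  601.57004397 1442.21000651]
blue_tile [{'rect': [354.8, 202.9, 26.1, 46.7], 'p': 0.9}]
scale [{'rect': [356.8, 208.5, 65.9, 58.8], 'p': 0.64}]
drying_rack [{'rect': [227.8, 212.1, 91.0, 67.9], 'p': 0.76}]
```

```bash
python3 - <<'E'
import cv2, numpy as np
t=cv2.imread("pics/top0.png")[160:270,165:405]; s=cv2.imread("pics/side0.png")[120:340,190:340]
cv2.imwrite("pics/t.png",cv2.resize(t,None,fx=3.3,fy=3.3,interpolation=cv2.INTER_CUBIC))
cv2.imwrite("pics/s.png",cv2.resize(s,None,fx=2.7,fy=2.7,interpolation=cv2.INTER_CUBIC))
E
```

```text
(no output)
```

View pics/t.png

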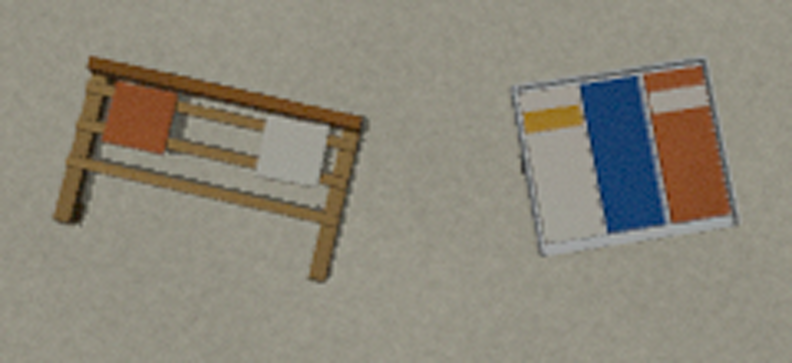

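View pics/s.png

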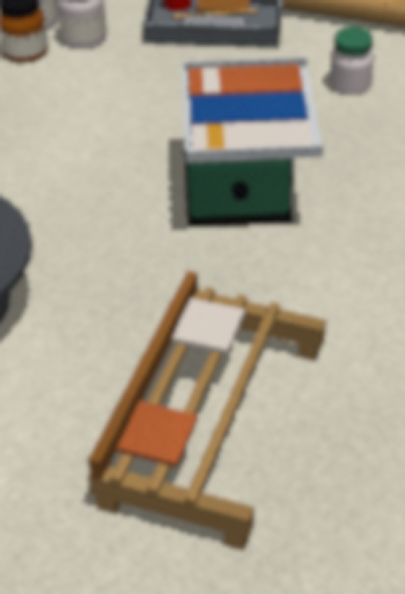

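Top view: the rack is on the left (world +y) with its rail corners at crop (90,57) and (367,118). The scale is on the right, with blue as the middle tile, crop (582..665, 78..232). The side view agrees. Next I fit the geometry in both views.

```bash
cat > fit.py <<'E'
import cv2, numpy as np
from scipy.optimize import minimize
from scipy.spatial.transform import Rotation as Ro
SS=8
def proj(c,P):
    q=P@c["R"].T+c["t"]; return np.c_[c["fx"]*q[:,0]/q[:,2]+c["cx"], c["fy"]*q[:,1]/q[:,2]+c["cy"]]
def box(x0,x1,y0,y1,z0,z1): return np.array([[x,y,z] for x in(x0,x1) for y in(y0,y1) for z in(z0,z1)],float)
def place(p,P): # p=x,y,z,yaw
    return P@Ro.from_euler('z',p[3]).as_matrix().T+np.array(p[:3])
def render(c,boxes,win):
    x0,y0,x1,y1=win; im=np.zeros(((y1-y0)*SS,(x1-x0)*SS),np.uint8)
    for b in boxes:
        h=cv2.convexHull(((proj(c,b)+.5-[x0,y0])*SS*16).astype(np.int32)); cv2.fillConvexPoly(im,h,255,shift=4)
    return cv2.resize(im,None,fx=1/SS,fy=1/SS,interpolation=cv2.INTER_AREA)/255.
def blue_alpha(img):
    f=cv2.GaussianBlur(img.astype(np.float32),(0,0),.01) if 0 else img.astype(float)
    d=f[...,2]-f[...,0]; return d
def fit(views,p0,model,steps):
    """views: list of (cam,alpha,valid,win)"""
    def cost(p):
        return sum((valid*abs(cv2.GaussianBlur(render(c,model(p),w),(0,0),.6)-a)).sum() for c,a,valid,w in views)
    best=None; p=np.array(p0,float)
    for k in range(3):
        sim=np.vstack([p]+[p+np.eye(len(p))[i]*steps[i]/(2**k) for i in range(len(p))])
        r=minimize(cost,p,method="Nelder-Mead",options=dict(initial_simplex=sim,maxiter=400,xatol=.01,fatol=.01)); p=r.x
    return p,r.fun
def fitblue(caps,p0,wins):
    vs=[]
    for c,w in zip(caps,wins):
        d=blue_alpha(c["color"])[w[1]:w[3],w[0]:w[2]]; hi=np.percentile(d[d>40],60); lo=np.median(d[d<20])
        a=np.clip((d-lo)/(hi-lo),0,1); a[a<.15]=0
        vs.append((c,a,np.ones_like(a),w))
    return fit(vs,p0,lambda p:[place(p,box(-70,70,-27,27,0,6))],[15,15,8,.1])
E
cat > m1.py <<'E'
from fit import *
S,T=[dict(np.load(f"{n}.npz")) for n in("side","top")]
ray=lambda c,u,v,z:(lambda d,o:(o+d*(z-o[2])/d[2]))(c["R"].T@np.array([(u-c["cx"])/c["fx"],(v-c["cy"])/c["fy"],1]),-c["R"].T@c["t"])
b0=ray(T,355,203,123)
best=min((fitblue([T,S],[b0[0],b0[1],120,y],[(325,165,385,245),(240,130,330,190)]) for y in(.1,.2,-.2)),key=lambda r:r[1]); print("blue",best[0].round(3),best[1])
bt=fitblue([T,S],best[0],[(325,165,385,245),(240,130,330,190)])
c=lambda u,v:(165+u/3.3-.35,160+v/3.3-.35)
print("lip",ray(T,*c(545,251),120).round(1),ray(T,*c(737,220),120).round(1))
print("pan back rim",ray(T,*c(515,88),133).round(1),ray(T,*c(704,60),133).round(1))
# rack
L,Rr=ray(T,*c(90,66),78),ray(T,*c(362,125),78); print("rail",L.round(1),Rr.round(1))
yaw=np.arctan2(-(L-Rr)[0],(L-Rr)[1]); m=(L+Rr)/2; p0=[m[0]-70*np.cos(yaw),m[1]-70*np.sin(yaw),0,yaw]
def views():
    out=[]
    for cam,w in((T,(175,170,285,255)),(S,(215,212,320,330))):
        f=cam["color"][w[1]:w[3],w[0]:w[2]].astype(float); r,g,b=f[...,0],f[...,1],f[...,2]
        d=r-b; lo=np.median(d); a=np.clip((d-lo-8)/30,0,1)
        white=(f.min(-1)>np.median(f.min(-1))+25)|((r-g)>65)
        v=1-cv2.dilate(white.astype(np.uint8),np.ones((3,3))).astype(float); out.append((cam,a,v,w))
    return out
def model(p):
    t=p[4]; z=p[2]
    bs=[box(s-5,s+5,-133,133,z+50,z+60) for s in(56,19,-18)]+[box(70,70+t,-133,133,z+50,z+78)]+[box(-75,70+t,s*125-8,s*125+8,z+25,z+52) for s in(-1,1)]
    q=[p[0],p[1],0,p[3]]
    return [place(q,b) for b in bs]
V=views()
r=fit(V,p0+[12],model,[10,10,6,.08,4]); print("rack",r[0].round(3),r[1],"init",np.round(p0,3))
ims=[]
for (cam,a,v,w) in V:
    ren=render(cam,model(r[0]),w); ims.append(cv2.resize(np.dstack([ren*255,a*v*255,a*0]).astype(np.uint8),(390,390)))
cv2.imwrite("pics/rackfit.png",np.hstack(ims))
# squares on rack frame
for u,v,nm in((141,118,'terra'),(295,152,'white')):
    X=ray(T,*c(u,v),67)-np.array([r[0][0],r[0][1],0]); print(nm,(X@Ro.from_euler('z',r[0][3]).as_matrix()).round(1))
E
python3 m1.py
```

```text
blue [ 5.86675e+02 -2.10885e+02  1.22159e+02  1.24000e-01] 479.7439639911718
lip [ 499.5 -136.6  120. ] [ 522.7 -312.3  120. ]
pan back rim [ 648.5 -115.2  133. ] [ 669.7 -289.7  133. ]
rail [694.4 282.7  78. ] [629.4  25.2  78. ]
rack [ 5.93598e+02  1.75448e+02  5.76500e+00 -2.56000e-01  1.02230e+01] 1484.6812906781902 init [ 5.93990e+02  1.71067e+02  0.00000e+00 -2.47000e-01]
terra [34.1 71.3 67. ]
white [ 35.  -79.6  67. ]
```

```bash
cat > m2.py <<'E'
from m1 import *
out=[]
for cam,w in((T,(165,160,405,270)),(S,(190,120,340,340))):
    k=4 if cam is T else 2.6
    im=cv2.resize(cam["color"][w[1]:w[3],w[0]:w[2],::-1],None,fx=k,fy=k,interpolation=cv2.INTER_CUBIC)
    for P in [box(*b) for b in []]+[place(bt[0],box(-70,70,-27,27,6,6.01))]+model(r[0]):
        h=cv2.convexHull(((proj(cam,P)+.5-[w[0],w[1]])*k).astype(np.int32)); cv2.polylines(im,[h],True,(0,255,0),1)
    cv2.imwrite(f"pics/ov{k}.png",im)
A=cv2.imread("pics/ov4.png")[:,:,:];B=cv2.imread("pics/ov2.6.png")
A=cv2.resize(A,(800,366)); 
cv2.imwrite("pics/A.png",A);cv2.imwrite("pics/B.png",B)
d=blue_alpha(T["color"]); print(d[203,335:375].astype(int)); d=blue_alpha(S["color"]); print(d[150:175,284].astype(int))
E
python3 m2.py|tail -4
```

```text
79  83  84  85  86  91  80  81  64  27 -12 -98 -99 -94 -99 -97 -97 -94
 -96 -94 -95 -93]
[-129 -131 -126  -92  -11   68  105  111  112  112  112  111  111  100
   45   -1  -16  -19  -19  -19  -19  -20  -19  -16   -7]
```

View pics/A.png

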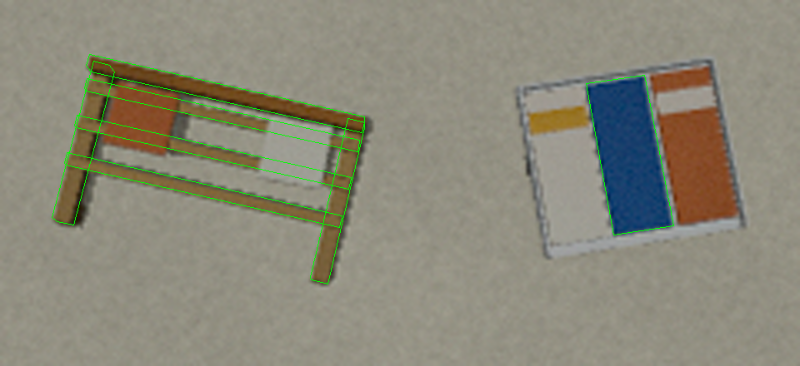

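View pics/B.png

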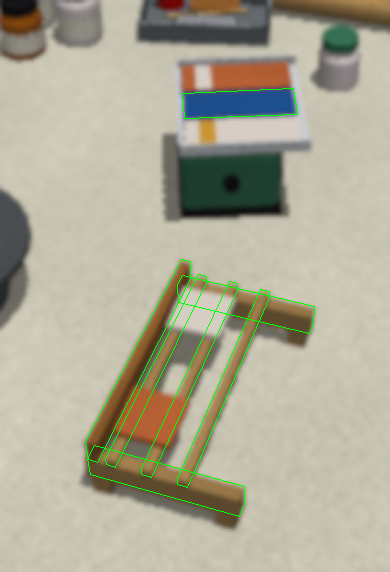

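The fits overlay well in both views. Blue sits at (586.7, -210.9), yaw 0.124; the rack at (593.6, 175.4), yaw -0.256. Next, a helper that turns a target pose into tool-axis deltas.

```bash
cat > go.py <<'E'
import sys, numpy as np
from scipy.spatial.transform import Rotation as Ro
from plant import bot
def delta(p0,R0,p1,R1): return np.r_[R0.T@(np.array(p1)-p0), Ro.from_matrix(R0.T@R1).as_rotvec()]
def down(yaw): return Ro.from_euler('xyz',[np.pi,0,yaw]).as_matrix()
def cur():
    o=bot.get_obs(); return o["tool_pos"],Ro.from_euler('xyz',o["tcp_rot"]).as_matrix(),o
S=(586.7,-210.9,.125); K=(593.6,175.4,-.256)
def inframe(F,x,y,z):  # point in tile-start / rack frame -> world
    c,s=np.cos(F[2]),np.sin(F[2]); return [F[0]+c*x-s*y,F[1]+s*x+c*y,z]
def plan(*wps):
    p,R,o=cur()
    print("now",p.round(1),o["tcp_rot"].round(3),"F",o["contact_force"].round(2),"t",o["time"],"g",o["grip_width"])
    for P,yaw in wps:
        R1=down(yaw); d=delta(p,R,P,R1); n=int(np.ceil(max(np.linalg.norm(d[:3])/41,np.linalg.norm(d[3:])/.124)))
        print(n,"rows:",d.round(1)[:3],d[3:].round(3)); p,R=np.array(P),R1
E
python3 - <<'E'
from go import *
plan(([300,380,245],3.066),([440,180,240],3.16),([540,-20,230],3.2),([580,-140,205],3.266),(inframe(S,5,0,172),np.pi+.125))
E
```

```text
now [145.5 504.4 251.6] [-3.141 -0.     2.861] F [-0.54  0.83 -0.09] t 0.4 g 92.07809180778578
5 rows: [-183.   -76.7    6.6] [-0.    -0.    -0.205]
6 rows: [-154.7 -188.9    5. ] [-0.     0.    -0.094]
6 rows: [ -96.3 -201.8   10. ] [ 0.    0.   -0.04]
4 rows: [ -32.9 -122.1   25. ] [ 0.     0.    -0.066]
2 rows: [ -2.9 -71.2  33. ] [-0.     0.    -0.001]
```

step_arm --pt "-37 -15 1 0 0 -0.041" --pt "-74 -31 3 0 0 -0.082" --pt "-110 -46 4 0 0 -0.123" --pt "-146 -61 5 0 0 -0.164" --pt "-183 -77 7 0 0 -0.205" --fingers 0

```text
time: 0.82
tool_pos: [301.0, 378.7, 245.0]
tcp_rot: [3.141, 0.001, 3.069]
contact_force: [0.6, 1.2, 0.6]
grip_width: 63.3
```

step_arm --pt "-25 -31 1 0 0 -0.02" --pt "-50 -62 2 0 0 -0.04" --pt "-75 -93 3 0 0 -0.06" --pt "-100 -124 4 0 0 -0.08" --pt "-125 -154 5 0 0 -0.094"

```text
time: 1.23
tool_pos: [413.7, 214.9, 239.8]
tcp_rot: [3.141, 0.0, -3.122]
contact_force: [2.3, -0.0, 0.4]
grip_width: 29.8
```

```bash
python3 - <<'E'
from go import *
plan(([530,0,230],3.2),([580,-140,205],3.266),(inframe(S,5,0,172),np.pi+.125))
E
```

```text
now [413.7 214.9 239.8] [ 3.141  0.    -3.122] F [ 2.34 -0.03  0.45] t 1.2333 g 29.782560639302027
6 rows: [-112.2 -217.1    9.9] [ 0.     0.    -0.039]
4 rows: [ -41.7 -142.7   25. ] [ 0.     0.    -0.066]
2 rows: [ -2.9 -71.2  33. ] [-0.     0.    -0.001]
```

step_arm --pt "-19 -36 2 0 0 -0.01" --pt "-37 -72 3 0 0 -0.02" --pt "-56 -108 5 0 0 -0.03" --pt "-75 -145 7 0 0 -0.035" --pt "-93 -180 9 0 0 -0.039"

```text
time: 1.65
tool_pos: [509.9, 36.2, 230.8]
tcp_rot: [3.142, 0.001, -3.085]
contact_force: [0.2, -0.3, 0.4]
grip_width: 0.6
```

step_arm --pt "-14 -37 5 0 0 -0.016" --pt "-29 -75 10 0 0 -0.033" --pt "-44 -112 15 0 0 -0.05" --pt "-59 -150 20 0 0 -0.066" --pt "-62 -180 25 0 0 -0.066"

```text
time: 2.07
tool_pos: [583.0, -140.8, 205.2]
tcp_rot: [-3.141, 0.001, -3.019]
contact_force: [0.2, -0.2, 0.3]
grip_width: 0.4
```

```bash
python3 - <<'E'
from go import *
plan((inframe(S,5,0,172),np.pi+.125),(inframe(S,5,0,157),np.pi+.125))
E
```

```text
now [ 583.  -140.8  205.2] [-3.141e+00  1.000e-03 -3.019e+00] F [ 0.22 -0.17  0.26] t 2.0667 g 0.4252144706837152
2 rows: [ -0.  -70.   33.2] [-0.001  0.001 -0.002]
1 rows: [ 0. -0. 15.] [0. 0. 0.]
```

step_arm --pt "0 -35 15 0 0 0" --pt "0 -70 33 0 0 0" --pt "0 -70 43 0 0 0" --pt "0 -70 46 0 0 0" --pt "0 -70 46 0 0 0"

```text
time: 2.48
tool_pos: [589.3, -206.5, 158.5]
tcp_rot: [3.14, -0.002, -3.019]
contact_force: [0.3, 0.5, 0.6]
grip_width: 0.3
```

step_arm --pt "0 0 2 0 0 0" --pt "0 0 4 0 0 0" --pt "0 0 5 0 0 0" --pt "0 0 6 0 0 0" --pt "0 0 6 0 0 0"

```text
time: 2.9
tool_pos: [590.2, -206.6, 154.1]
tcp_rot: [-3.141, 0.0, -3.018]
contact_force: [0.6, 0.1, 0.1]
grip_width: 0.7
```

```bash
python3 - <<'E'
from go import *
plan((inframe(S,5,0,150),np.pi+.125))
c=bot.capture("side"); import cv2
print(bot.get_obs()["contact_force"].round(2))
cv2.imwrite("pics/h1.png",cv2.resize(c["color"][130:210,230:340,::-1],None,fx=5,fy=5,interpolation=cv2.INTER_CUBIC))
E
```

```text
now [ 590.2 -206.6  154.1] [-3.141  0.    -3.018] F [0.57 0.13 0.09] t 2.9 g 0.6614593362417651
1 rows: [-1.  -3.9  4.1] [-0.     0.    -0.001]
[-0.36  0.65  0.34]
```

View pics/h1.png

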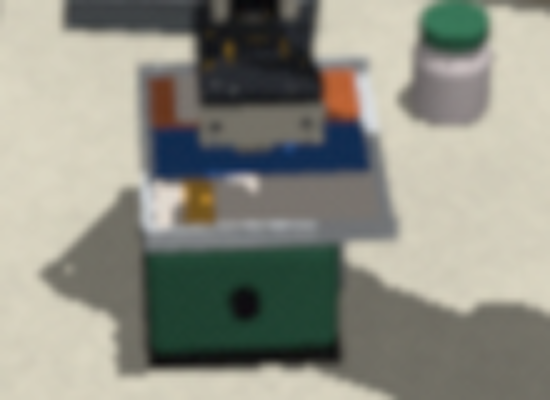

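step_arm --pt "0 -3.5 0 0 0 0" --pt "0 -3.5 1 0 0 0" --pt "0 -3.5 2 0 0 0" --pt "0 -3.5 2 0 0 0"

```text
time: 3.28
tool_pos: [590.3, -210.7, 151.4]
tcp_rot: [3.141, -0.0, -3.019]
contact_force: [0.4, 0.5, 0.5]
grip_width: 0.4
```

step_arm --pt "0 0 1 0 0 0" --pt "0 0 2 0 0 0" --pt "0 0 3 0 0 0" --pt "0 0 3 0 0 0"

```text
time: 3.62
tool_pos: [590.5, -210.7, 148.7]
tcp_rot: [-3.141, 0.0, -3.018]
contact_force: [-0.2, -0.5, 1.5]
grip_width: 0.2
```

step_arm --pt "0 0 1 0 0 0" --pt "0 0 2 0 0 0" --pt "0 0 3 0 0 0" --pt "0 0 3 0 0 0"

```text
time: 3.95
tool_pos: [590.5, -210.7, 145.8]
tcp_rot: [-3.141, 0.0, -3.018]
contact_force: [-0.7, -0.3, 3.7]
grip_width: 0.4
```

step_arm --pt "0 0 1.5 0 0 0" --pt "0 0 3 0 0 0" --pt "0 0 4.2 0 0 0" --pt "0 0 4.2 0 0 0"

```text
time: 4.28
tool_pos: [590.5, -210.7, 141.8]
tcp_rot: [-3.141, 0.0, -3.018]
contact_force: [-2.6, 0.4, 6.8]
grip_width: 0.3
```

step_arm --pt "2 0 0 0 0 0" --pt "4 0 0 0 0 0" --pt "6 0 0 0 0 0" --pt "9 0 0 0 0 0" --pt "12 0 0 0 0 0"

```text
time: 4.7
tool_pos: [580.3, -212.3, 142.7]
tcp_rot: [-3.14, 0.005, -3.018]
contact_force: [3.2, 0.5, 6.4]
grip_width: 0.3
```

```bash
python3 - <<'E'
from go import *
from fit import *
plan((inframe(S,-50,0,141.5),np.pi+.125))
c=bot.capture("side"); 
print(bot.get_obs()["contact_force"].round(2))
cv2.imwrite("pics/h2.png",cv2.resize(c["color"][130:210,230:340,::-1],None,fx=5,fy=5,interpolation=cv2.INTER_CUBIC))
E
```

```text
now [ 580.3 -212.3  142.7] [-3.14   0.005 -3.018] F [3.25 0.53 6.43] t 4.7 g 0.2518863641080886
2 rows: [43.5  0.5  1. ] [-0.002  0.005 -0.002]
[3.04 0.06 6.09]
```

View pics/h2.png

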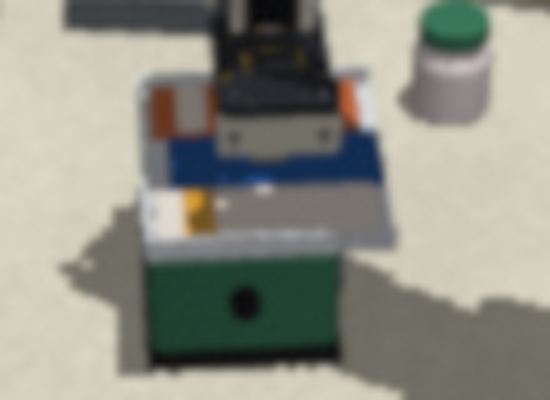

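The tile follows the fingers: its far end moved from col 150 to 168 and its near end from 370 to 382. I keep sliding.

step_arm --pt "3 0 0 0 0 0" --pt "6 0 0 0 0 0" --pt "9 0 0 0 0 0" --pt "12 0 0 0 0 0" --pt "15 0 0 0 0 0"

```text
time: 5.17
tool_pos: [565.4, -214.2, 142.7]
tcp_rot: [-3.14, 0.005, -3.018]
contact_force: [3.7, 0.4, 4.6]
grip_width: 0.3
```

step_arm --pt "3 0 0 0 0 0" --pt "6 0 0 0 0 0" --pt "9 0 0 0 0 0" --pt "12 0 0 0 0 0" --pt "15 0 0 0 0 0"

```text
time: 5.58
tool_pos: [550.4, -216.1, 142.7]
tcp_rot: [-3.14, 0.005, -3.018]
contact_force: [3.8, 0.3, 5.7]
grip_width: 0.0
```

step_arm --pt "3 0 0 0 0 0" --pt "6 0 0 0 0 0" --pt "9 0 0 0 0 0" --pt "11 0 0 0 0 0" --pt "11 0 0 0 0 0"

```text
time: 6.0
tool_pos: [539.2, -217.5, 142.6]
tcp_rot: [-3.14, 0.004, -3.019]
contact_force: [1.6, -0.3, 6.3]
grip_width: 0.7
```

step_arm --pt "0 0 -3 0 0 0" --pt "0 0 -6 0 0 0" --pt "0 0 -9 0 0 0" --pt "0 0 -15 0 0 0" --pt "0 0 -45 0 0 0"

```text
time: 6.42
tool_pos: [535.2, -215.7, 182.3]
tcp_rot: [3.135, -0.009, -3.019]
contact_force: [0.3, 0.0, 0.4]
grip_width: 0.4
```

step_arm --pt "0 0 -40 0 0 0" --pt "0 0 -70 0 0 0" --pt "0 0 -70 0 0 0" --fingers 91

```text
time: 6.67
tool_pos: [539.8, -218.2, 263.5]
tcp_rot: [-3.135, 0.009, -3.018]
contact_force: [0.9, -0.7, 0.8]
grip_width: 15.6
```

```bash
python3 - <<'E'
from go import *
from fit import *
plan((inframe(S,-100,0,205),np.pi+.125))
S_=bot.capture("side"); T_=bot.capture("top")
out=[]
for c,w in((T_,(310,160,400,270)),(S_,(230,125,340,215))):
    out.append(cv2.resize(c["color"][w[1]:w[3],w[0]:w[2],::-1],(400,489 if c is T_ else 327),interpolation=cv2.INTER_CUBIC))
cv2.imwrite("pics/h3.png",np.hstack([out[0],np.vstack([out[1],np.zeros((162,400,3),np.uint8)])]))
for v,ws in(([S_],[(240,130,340,200)]),):
    # side only: z fixed
    pass
p0=inframe(S,-53,0,120)
print("side",fitblue([S_],p0+[.125],[(240,130,340,200)]))
E
```

```text
now [ 539.8 -218.2  263.5] [-3.135  0.009 -3.018] F [ 0.94 -0.72  0.82] t 6.6667 g 15.577917512774894
2 rows: [53.1  1.7 58. ] [-0.007  0.009 -0.002]
side (array([ 5.37842215e+02, -2.86509916e+02,  7.40726740e+01,  1.33479882e-01]), np.float64(610.7306277275468))
```

View pics/h3.png

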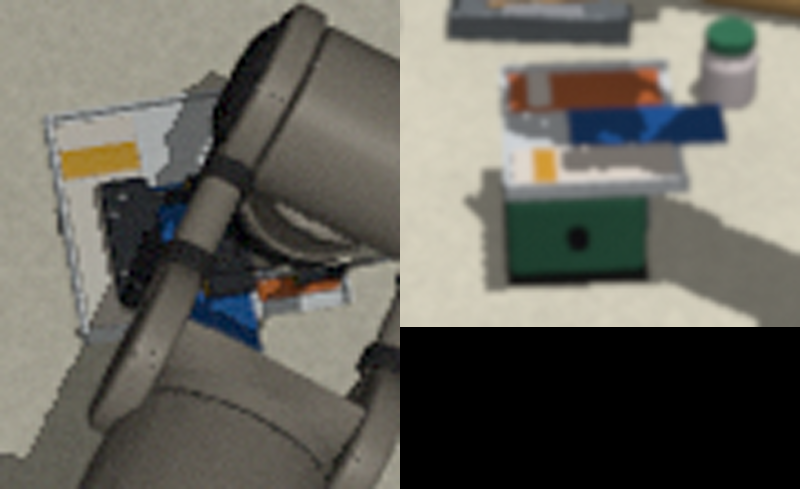

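```bash
cat > bf.py <<'E'
from go import *
from fit import *
def bluebin(c,w):
    f=c["color"].astype(float)[w[1]:w[3],w[0]:w[2]]; a=((f[...,2]>1.35*f[...,0])).astype(float); return cv2.GaussianBlur(a,(0,0),.6)
def fitz(views,p0,z):
    vs=[(c,)+(lambda a:(a,np.ones_like(a)))(bluebin(c,w))+(w,) for c,w in views]
    return fit(vs,p0,lambda p:[place([p[0],p[1],z,p[2]],box(-70,70,-27,27,0,6))],[10,10,.1])
E
python3 - <<'E'
from bf import *
w=(245,135,330,190)
print("check start",fitz([(dict(np.load("side.npz")),w)],[586,-210,.125],122))
c=bot.capture("side"); p,f=fitz([(c,w)],inframe(S,-52,0,0)[:2]+[.125],122); print(p,f)
C,s=np.cos(.125),np.sin(.125); d=p[:2]-np.array(S[:2]); print("slid",d@[C,s],d@[-s,C])
E
```

```text
check start (array([ 5.87110549e+02, -2.18040172e+02,  1.31087254e-01]), np.float64(457.3986857863119))
[ 5.38342286e+02 -2.21908675e+02  5.89416625e-02] 446.7050191170605
slid -49.352914374493146 -4.893796433242553
```

```bash
sed -i 's/a=((f\[...,2\]>1.35\*f\[...,0\]))/a=((f[...,2]>1.35*f[...,0])\&(f[...,2]>1.25*f[...,1]))/' bf.py
python3 - <<'E'
from bf import *
w=(245,135,330,190)
for n in("side",):print("check start",fitz([(dict(np.load("side.npz")),w)],[586,-210,.125],122))
c=bot.capture("side"); p,f=fitz([(c,w)],inframe(S,-52,0,0)[:2]+[.125],122); print(p,f)
C,s=np.cos(.125),np.sin(.125); d=p[:2]-np.array(S[:2]); print("slid",d@[C,s],d@[-s,C])
E
```

```text
check start (array([ 5.88463637e+02, -2.17887355e+02,  1.25657180e-01]), np.float64(86.57867737370618))
[ 5.37879542e+02 -2.22326333e+02  7.61122586e-02] 83.63529411764708
slid -49.86411957645722 -5.25050286251441
```

```bash
python3 - <<'E'
from bf import *
plan(([492.4,-219.7,200],np.pi+.1),([492.4,-219.7,128.5],np.pi+.1))
E
```

```text
now [ 537.1 -216.8  255.2] [ 3.140e+00 -2.000e-03 -3.018e+00] F [-0.15  0.39 -0.69] t 6.8667 g 31.731901589305494
2 rows: [44.6  2.5 55.3] [ 0.002 -0.002  0.023]
2 rows: [ 0.  -0.  71.5] [0. 0. 0.]
```

step_arm --pt "30 2 20 0.002 -0.002 0.02" --pt "44.5 2.5 40 0.002 -0.002 0.023" --pt "44.5 2.5 55 0.002 -0.002 0.023" --pt "44.5 2.5 55 0.002 -0.002 0.023" --pt "44.5 2.5 55 0.002 -0.002 0.023"

```text
time: 7.28
tool_pos: [492.7, -219.8, 200.1]
tcp_rot: [3.141, -0.001, -3.042]
contact_force: [0.7, 0.4, 0.3]
grip_width: 65.2
```

step_arm --pt "0 0 10 0 0 0" --pt "0 0 20 0 0 0" --pt "0 0 28 0 0 0" --pt "0 0 28 0 0 0"

```text
time: 7.62
tool_pos: [492.8, -219.6, 171.4]
tcp_rot: [3.141, -0.001, -3.041]
contact_force: [-0.4, 0.1, -0.7]
grip_width: 89.5
```

```bash
python3 - <<'E'
from bf import *
plan(([492.4,-219.7,128.5],np.pi+.1))
c=bot.capture("side"); T_=bot.capture("top")
out=[]
for c,w in((T_,(310,160,400,270)),(c,(230,125,340,215))):
    out.append(cv2.resize(c["color"][w[1]:w[3],w[0]:w[2],::-1],(400,489 if c is T_ else 327),interpolation=cv2.INTER_CUBIC))
cv2.imwrite("pics/h4.png",np.hstack([out[0],np.vstack([out[1],np.zeros((162,400,3),np.uint8)])]))
E
```

```text
now [ 492.8 -219.6  171.4] [ 3.141e+00 -1.000e-03 -3.041e+00] F [-0.36  0.06 -0.68] t 7.6167 g 89.47919987475207
2 rows: [ 0.3 -0.1 42.9] [ 0.    -0.001  0.   ]
```

View pics/h4.png

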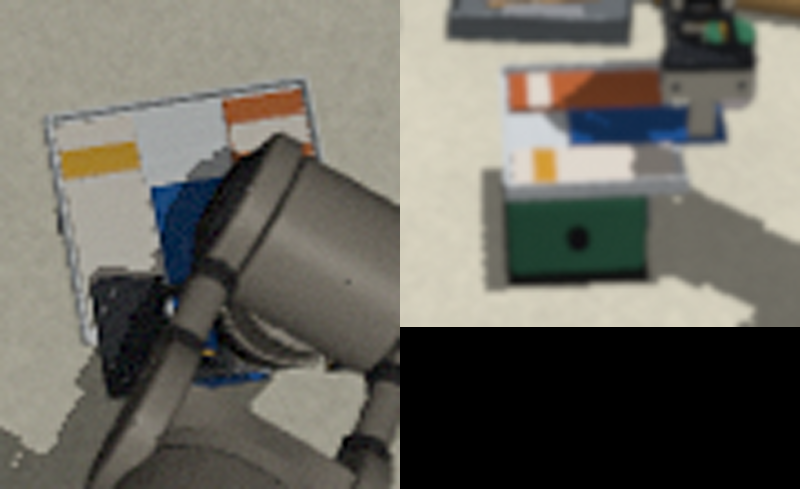

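step_arm --pt "1.5 0 12 0 0 0" --pt "1.5 0 24 0 0 0" --pt "1.5 0 36 0 0 0" --pt "1.5 0 43 0 0 0" --pt "1.5 0 43 0 0 0"

```text
time: 8.13
tool_pos: [491.6, -220.1, 129.5]
tcp_rot: [-3.141, 0.0, -3.041]
contact_force: [0.1, -0.0, 0.4]
grip_width: 91.1
```

step_arm --pt "0 0 0 0 0 0" --pt "0 0 0 0 0 0" --pt "0 0 0 0 0 0" --pt "0 0 0 0 0 0" --pt "0 0 0 0 0 0" --fingers 50

```text
time: 8.55
tool_pos: [492.2, -220.5, 131.0]
tcp_rot: [-3.139, 0.003, -3.041]
contact_force: [0.1, 0.3, 0.1]
grip_width: 62.4
```

step_arm --pt "0 0 0 0 0 0" --pt "0 0 0 0 0 0" --pt "0 0 0 0 0 0" --pt "0 0 0 0 0 0" --pt "0 0 0 0 0 0" --fingers 45

```text
time: 8.97
tool_pos: [492.1, -220.5, 130.5]
tcp_rot: [-3.14, 0.002, -3.041]
contact_force: [-0.3, -0.4, 0.8]
grip_width: 53.3
```

step_arm --pt "0 0 0 0 0 0" --pt "0 0 -2 0 0 0" --pt "0 0 -6 0 0 0" --pt "0 0 -12 0 0 0" --pt "0 0 -20 0 0 0"

```text
time: 9.38
tool_pos: [491.7, -220.1, 150.7]
tcp_rot: [-3.14, 0.001, -3.041]
contact_force: [-0.1, -0.4, -1.2]
grip_width: 53.3
```

step_arm --pt "0 0 -10 0 0 0" --pt "0 0 -20 0 0 0" --pt "0 0 -30 0 0 0" --pt "0 0 -40 0 0 0" --pt "0 0 -40 0 0 0"

```text
time: 9.8
tool_pos: [492.9, -220.9, 193.2]
tcp_rot: [-3.137, 0.006, -3.041]
contact_force: [0.6, -0.1, -1.3]
grip_width: 53.2
```

```bash
python3 - <<'E'
from bf import *
Y=np.pi-.256
plan(([480,-100,200],np.pi),([490,40,190],Y),(inframe(K,-70,0,140),Y))
c=bot.capture("side")
cv2.imwrite("pics/h5.png",cv2.resize(c["color"][105:215,220:350,::-1],None,fx=5,fy=5,interpolation=cv2.INTER_CUBIC))
E
```

```text
now [ 492.9 -220.9  193.2] [-3.137  0.006 -3.041] F [ 0.56 -0.15 -1.27] t 9.8 g 53.207608311040666
3 rows: [  0.7 121.5  -7.3] [-0.004  0.006  0.1  ]
4 rows: [-10. 140.  10.] [ 0.    -0.     0.256]
5 rows: [  4.1 157.2  50. ] [0. 0. 0.]
```

View pics/h5.png

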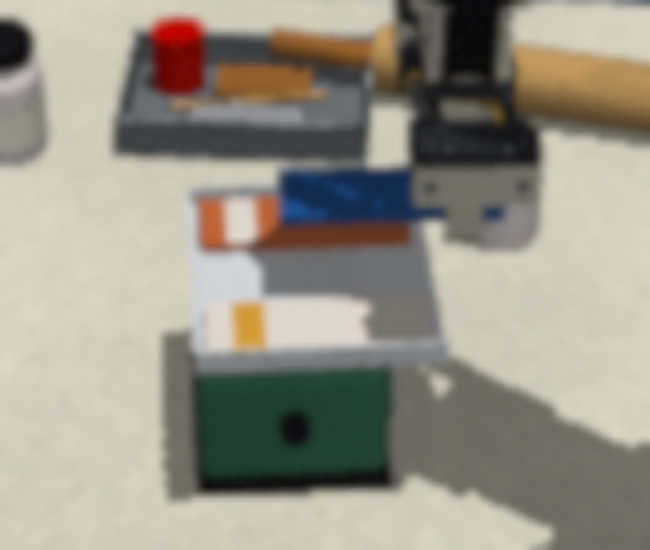

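The tile is lifted and level, with its far end at col 280. The neighbours are unmoved. Now the swing to the rack.

step_arm --pt "0 25 -2 -0.004 0.006 0.02" --pt "0 60 -4 -0.004 0.006 0.05" --pt "1 95 -6 -0.004 0.006 0.08" --pt "1 121 -7 -0.004 0.006 0.1" --pt "1 121 -7 -0.004 0.006 0.1"

```text
time: 10.27
tool_pos: [477.5, -95.8, 197.0]
tcp_rot: [3.137, -0.006, -3.139]
contact_force: [0.8, 0.7, -2.4]
grip_width: 53.1
```

step_arm --pt "-2 28 2 0 0 0.05" --pt "-4 56 4 0 0 0.1" --pt "-6 84 6 0 0 0.15" --pt "-8 112 8 0 0 0.2" --pt "-10 140 10 0 0 0.256"

```text
time: 10.68
tool_pos: [488.7, 40.9, 187.1]
tcp_rot: [3.141, -0.005, 2.883]
contact_force: [1.0, -0.7, -1.1]
grip_width: 53.7
```

step_arm --pt "1 35 8 0 0 0" --pt "2 70 18 0 0 0" --pt "3 105 28 0 0 0" --pt "4 140 40 0 0 0" --pt "4 157 50 0 0 0"

```text
time: 11.1
tool_pos: [524.7, 196.2, 136.4]
tcp_rot: [3.14, -0.005, 2.888]
contact_force: [-0.3, -0.8, -1.0]
grip_width: 53.8
```

step_arm --pt "0 0 0 0 0 0" --pt "0 0 0 0 0 0"

```text
time: 11.27
tool_pos: [523.9, 193.3, 136.4]
tcp_rot: [-3.141, -0.006, 2.888]
contact_force: [0.5, -1.4, -1.8]
grip_width: 53.2
```

```bash
python3 - <<'E'
from bf import *
Y=np.pi-.256
p,R,o=cur(); plan((inframe(K,-62,0,82),Y),(inframe(K,-62,0,72),Y))
S_=bot.capture("side"); T_=bot.capture("top")
z=p[2]-6-3
g=inframe((p[0],p[1],-.256),46,0,0)[:2]+[-.256]
for nm,v in(("side",[(S_,(205,190,340,330))]),): print(nm,[np.round(x,3) for x in fitz(v,g,z)],"expected",np.round(g,1))
q,f=fitz([(S_,(205,190,340,330))],g,z); d=np.array(q[:2])-p[:2]; c,s=np.cos(-.256),np.sin(-.256); print("offset along,lat",d@[c,s],d@[-s,c])
o1=cv2.resize(S_["color"][200:340,200:340,::-1],(400,400)); o2=cv2.resize(T_["color"][150:290,170:310,::-1],(400,400)); cv2.imwrite("pics/h6.png",np.hstack([o1,o2]))
E
```

```text
now [523.9 193.3 136.4] [-3.141 -0.006  2.888] F [ 0.53 -1.44 -1.76] t 11.2667 g 53.205495242601955
2 rows: [-10.3   0.4  54.4] [-0.    -0.006  0.002]
1 rows: [ 0. -0. 10.] [0. 0. 0.]
side [array([ 5.67762e+02,  1.79519e+02, -2.10000e-01]), np.float64(596.956)] expected [ 5.684e+02  1.816e+02 -3.000e-01]
offset along,lat 45.91547868440497 -2.2081755061328034
```

View pics/h6.png

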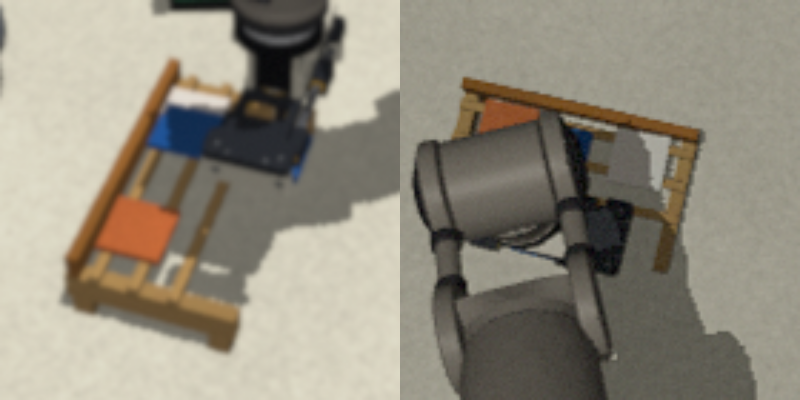

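step_arm --pt "-7 -1 12 0 0.006 0" --pt "-14 -2 25 0 0.006 0" --pt "-14 -2 38 0 0.006 0" --pt "-14 -2 50 0 0.006 0" --pt "-14 -2 52 0 0.006 0"

```text
time: 11.78
tool_pos: [536.3, 186.0, 83.4]
tcp_rot: [-3.141, -0.014, 2.884]
contact_force: [-0.8, -0.0, -1.3]
grip_width: 53.3
```

step_arm --pt "0 0 1 0 0 0" --pt "0 0 2 0 0 0" --pt "0 0 3 0 0 0" --pt "0 0 4 0 0 0" --pt "0 0 4 0 0 0"

```text
time: 12.2
tool_pos: [537.3, 187.7, 82.0]
tcp_rot: [3.14, -0.01, 2.886]
contact_force: [-0.2, 0.4, -0.8]
grip_width: 53.6
```

```bash
python3 - <<'E'
from bf import *
Y=np.pi-.256
plan((inframe(K,-58,-2,72),Y))
E
```

```text
now [537.3 187.7  82. ] [ 3.14  -0.01   2.886] F [-0.24  0.41 -0.84] t 12.2 g 53.57838839834011
1 rows: [ 0.3  0.3 10. ] [ 0.001 -0.01   0.   ]
```

step_arm --pt "0 0 1 0 -0.01 0" --pt "0 0 2.5 0 -0.01 0" --pt "0 0 4 0 -0.01 0" --pt "0 0 5 0 -0.01 0" --pt "0 0 5 0 -0.01 0"

```text
time: 12.62
tool_pos: [537.0, 187.7, 76.3]
tcp_rot: [3.141, -0.001, 2.886]
contact_force: [0.1, 0.4, -1.1]
grip_width: 53.5
```

step_arm --pt "0 0 0.7 0 0 0" --pt "0 0 1.4 0 0 0" --pt "0 0 2 0 0 0" --pt "0 0 2 0 0 0"

```text
time: 12.95
tool_pos: [537.1, 187.7, 74.5]
tcp_rot: [3.141, -0.0, 2.886]
contact_force: [0.6, 1.2, -1.1]
grip_width: 53.3
```

step_arm --pt "0 0 0.7 0 0 0" --pt "0 0 1.4 0 0 0" --pt "0 0 2 0 0 0" --pt "0 0 2 0 0 0"

```text
time: 13.28
tool_pos: [537.1, 187.7, 72.5]
tcp_rot: [3.141, -0.0, 2.886]
contact_force: [0.0, 0.2, -1.2]
grip_width: 53.4
```

step_arm --pt "0 0 0.5 0 0 0" --pt "0 0 1 0 0 0" --pt "0 0 1 0 0 0"

```text
time: 13.53
tool_pos: [537.1, 187.7, 71.6]
tcp_rot: [3.141, -0.0, 2.886]
contact_force: [-0.0, 0.3, -0.8]
grip_width: 53.5
```

step_arm --pt "0 0 0.5 0 0 0" --pt "0 0 1 0 0 0" --pt "0 0 1 0 0 0"

```text
time: 13.78
tool_pos: [537.2, 187.7, 70.9]
tcp_rot: [3.141, -0.0, 2.886]
contact_force: [-0.6, 0.6, 3.2]
grip_width: 53.2
```

step_arm --pt "0 0 -0.4 0 0 0" --pt "-2 0 -0.4 0 0 0" --pt "-4 0 -0.4 0 0 0" --pt "-6 0 -0.4 0 0 0" --pt "-6 0 -0.4 0 0 0"

```text
time: 14.2
tool_pos: [543.5, 186.1, 71.1]
tcp_rot: [3.14, 0.0, 2.886]
contact_force: [-0.9, 0.5, 1.7]
grip_width: 53.2
```

step_arm --pt "-0.5 0 0 0 0 0" --pt "-1 0 0 0 0 0" --pt "-1.5 0 0 0 0 0" --pt "-1.5 0 0 0 0 0"

```text
time: 14.53
tool_pos: [544.4, 185.8, 71.0]
tcp_rot: [3.141, -0.0, 2.886]
contact_force: [-2.2, 1.0, 3.5]
grip_width: 53.3
```

step_arm --pt "-0.5 0 -0.2 0 0 0" --pt "-1 0 -0.2 0 0 0" --pt "-1 0 -0.2 0 0 0"

```text
time: 14.78
tool_pos: [545.4, 185.5, 71.2]
tcp_rot: [3.141, -0.0, 2.886]
contact_force: [-1.5, 0.7, 2.7]
grip_width: 53.2
```

step_arm --pt "-0.5 0 0 0 0 0" --pt "-1 0 0 0 0 0" --pt "-1 0 0 0 0 0"

```text
time: 15.03
tool_pos: [546.4, 185.2, 71.2]
tcp_rot: [3.141, -0.0, 2.886]
contact_force: [-0.8, 0.7, 2.5]
grip_width: 53.3
```

step_arm --pt "-0.5 0 0 0 0 0" --pt "-1 0 0 0 0 0" --pt "-1 0 0 0 0 0"

```text
time: 15.28
tool_pos: [547.4, 185.0, 71.2]
tcp_rot: [3.141, -0.0, 2.886]
contact_force: [-1.3, 0.0, 1.7]
grip_width: 53.2
```

step_arm --pt "-0.4 0 0 0 0 0" --pt "-0.8 0 0 0 0 0" --pt "-0.8 0 0 0 0 0"

```text
time: 15.53
tool_pos: [548.1, 184.8, 71.2]
tcp_rot: [3.141, -0.0, 2.886]
contact_force: [-1.6, 0.4, 2.4]
grip_width: 53.1
```

step_arm --pt "-0.4 0 0 0 0 0" --pt "-0.8 0 0 0 0 0" --pt "-0.8 0 0 0 0 0"

```text
time: 15.78
tool_pos: [548.9, 184.6, 71.2]
tcp_rot: [3.141, -0.0, 2.886]
contact_force: [-1.4, -0.1, 3.1]
grip_width: 53.2
```

step_arm --pt "-0.4 0 0 0 0 0" --pt "-0.8 0 0 0 0 0" --pt "-0.8 0 0 0 0 0"

```text
time: 16.03
tool_pos: [549.7, 184.4, 71.2]
tcp_rot: [3.141, -0.0, 2.886]
contact_force: [-0.6, 0.4, 2.4]
grip_width: 53.5
```

step_arm --pt "-0.4 0 0 0 0 0" --pt "-0.8 0 0 0 0 0" --pt "-0.8 0 0 0 0 0"

```text
time: 16.28
tool_pos: [549.9, 184.4, 71.2]
tcp_rot: [3.141, -0.001, 2.886]
contact_force: [-4.0, 0.2, 4.7]
grip_width: 53.4
```

step_arm --pt "-0.4 0 0 0 0 0" --pt "-0.8 0 0 0 0 0" --pt "-0.8 0 0 0 0 0"

```text
time: 16.53
tool_pos: [549.9, 184.3, 71.1]
tcp_rot: [3.141, -0.003, 2.886]
contact_force: [-7.4, 2.1, 7.3]
grip_width: 53.6
```

step_arm --pt "-0.4 0 0 0 0 0" --pt "-0.8 0 0 0 0 0" --pt "-0.8 0 0 0 0 0"

```text
time: 16.78
tool_pos: [550.0, 184.3, 71.1]
tcp_rot: [3.142, -0.004, 2.886]
contact_force: [-9.7, 2.4, 8.2]
grip_width: 53.1
```

The tile met the rail firmly: force rose while position stalled at rack x ≈ -44.5, which matches the 46 mm grip offset. I ease off, release and retreat.

step_arm --pt "0.8 0 -0.2 0 0 0" --pt "1.5 0 -0.4 0 0 0" --pt "1.5 0 -0.4 0 0 0"

```text
time: 17.03
tool_pos: [549.9, 184.2, 71.2]
tcp_rot: [3.141, -0.002, 2.886]
contact_force: [-4.6, 0.9, 1.3]
grip_width: 53.5
```

step_arm --pt "0 0 0 0 0 0" --pt "0 0 0 0 0 0" --pt "0 0 0 0 0 0" --pt "0 0 0 0 0 0" --pt "0 0 0 0 0 0" --fingers 80

```text
time: 17.45
tool_pos: [550.9, 184.1, 71.6]
tcp_rot: [3.14, 0.0, 2.886]
contact_force: [0.4, 0.2, -0.1]
grip_width: 78.9
```

step_arm --pt "0 0 -10 0 0 0" --pt "0 0 -30 0 0 0" --pt "0 0 -60 0 0 0" --pt "0 0 -100 0 0 0" --pt "0 0 -140 0 0 0"

```text
time: 17.87
tool_pos: [549.9, 183.9, 213.4]
tcp_rot: [3.141, -0.001, 2.886]
contact_force: [1.9, 0.4, -0.5]
grip_width: 80.2
```

step_arm --pt "20 -35 0 0 0 0" --pt "40 -70 0 0 0 0" --pt "50 -105 0 0 0 0" --pt "60 -140 0 0 0 0" --pt "60 -175 0 0 0 0"

```text
time: 18.28
tool_pos: [445.9, 29.3, 212.4]
tcp_rot: [3.141, 0.0, 2.887]
contact_force: [0.7, -0.6, 0.7]
grip_width: 80.3
```

step_arm --pt "10 -35 0 0 0 0" --pt "20 -70 0 0 0 0" --pt "20 -105 0 0 0 0" --pt "20 -140 0 0 0 0" --pt "20 -140 0 0 0 0"

```text
time: 18.7
tool_pos: [392.5, -105.3, 212.4]
tcp_rot: [-3.14, 0.002, 2.881]
contact_force: [-0.2, 0.4, 1.2]
grip_width: 79.9
```

```bash
python3 - <<'E'
from bf import *
p,R,o=cur(); plan()
S_=bot.capture("side"); T_=bot.capture("top")
wt,ws=(175,170,285,255),(215,212,320,330)
for nm,v in(("both",[(T_,wt),(S_,ws)]),("top",[(T_,wt)])):
  for z in(60,64):
    q,f=fitz(v,[K[0],K[1],K[2]],z); d=q[:2]-np.array(K[:2]); c,s=np.cos(K[2]),np.sin(K[2]); print(nm,z,q.round(3),"rack xy",(d@[c,s]).round(1),(d@[-s,c]).round(1),"dyaw",(q[2]-K[2]).round(3),round(f,1))
o1=cv2.resize(S_["color"][200:340,200:340,::-1],(400,400),interpolation=2); o2=cv2.resize(T_["color"][165:265,165:365,::-1],(800,400),interpolation=2)[:,:400]; cv2.imwrite("pics/h7.png",np.hstack([o1,o2]))
E
```

```text
now [ 392.5 -105.3  212.4] [-3.140e+00  2.000e-03  2.881e+00] F [-0.18  0.41  1.23] t 18.7 g 79.91350691719595
both 60 [ 5.93589e+02  1.71292e+02 -2.63000e-01] rack xy 1.0 -4.0 dyaw -0.007 125.8
both 64 [ 5.92528e+02  1.72577e+02 -2.65000e-01] rack xy -0.3 -3.0 dyaw -0.009 93.0
top 60 [ 5.9235e+02  1.7290e+02 -2.6100e-01] rack xy -0.6 -2.7 dyaw -0.005 30.1
top 64 [ 5.91834e+02  1.72560e+02 -2.59000e-01] rack xy -1.0 -3.2 dyaw -0.003 32.8
```

View pics/h7.png

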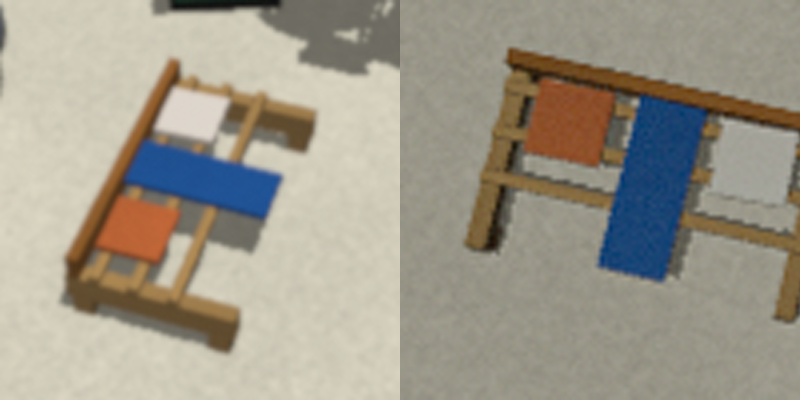

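```bash
python3 -c "
from plant import bot
print(bot.close_job())"
```

```text
the job is handed in; nothing more can be done
None
```

The blue tile is on the drying rack, pushed home against the back rail and let go, and the job is handed in. The arm's clock read about 19 s of the 64 s allowed. No verdict was reported, so what follows is from my own readings.

- **On the scale:** I pressed with about 6–7 N (pan sunk about 9 mm) and slid the tile about 50 mm. Roughly 43 mm of it then overhung the lip. I pinched it by its long sides and lifted it about 60 mm, and it stayed level.
- **On the rack:** I lowered it onto the slats and pushed it in small steps until it met the rail. The highest force I read was about 13 N at the wrist, against the 20 N limit. I eased off before opening the fingers.
- **Final camera check:** the tile is about 0 to 1 mm from fully home (x = -1.0 to +1.0 mm) and 3–4 mm to the right of the middle. It is square to the rail within 0.01 rad, and it looks flat. The two square tiles and the rack look undisturbed, and the arm is well clear of everything.
- **Checks that disagreed:**
  - The gaps to the two square tiles looked uneven, about 17 mm on the left and 8 mm on the right. That suggests about 5 mm off centre, still inside the 12 mm allowed.
  - Fitting the rack from the images gave slats about 6 mm too high. The touchdown height matched the stated 60 mm instead.
  - Fits from the side camera alone were less reliable: the tile's y was about 7 mm off at the start.

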